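# Seat the dispensing nozzle in its tapered stand and clamp it

### The arm

A 7-joint arm with a two-finger parallel gripper is mounted at the origin on the work surface. World frame = base frame: x ahead of the robot, y to its left, z up, the work surface at z = 0. Lengths are in m, angles in rad, forces in N, time in s.
With the tool pointing down it reaches from about 0.425 to 0.825 m from the base axis. Payload 3.6 kg.
Tool frame: the origin (TCP) lies midway between the tips of the shut fingers; the grasp point (between the pads) lies 19 mm behind it; z points along the fingers, y is the line along which they close (so a half turn about z gives the same grasp; the last joint's range is limited). The gripper opens to 93 mm and grips with 3 to 60 N. Pads are 15 mm wide; open, the fingers measure 128 mm over their backs; the gripper's body (75 mm by 188 mm) begins 65 mm behind the grasp point.
Start: joints at [-1.325, 0.615, -0.013, 1.423, 0.008, 1.103, -0.04], TCP at [0.175, 0.626, 0.197] pointing down, gripper open.
Joint ranges: [-3.12, 3.12], [-0.3, 2.06], [-1.34, 1.32], [0.26, 2.42], [-1.36, 4.5], [0.01, 1.98], [-2.84, 2.84]. Speed limits (rad/s): [2.79, 2.79, 3.14, 3.14, 3.14, 3.14, 3.14].

### API

Orientations are given as a unit quaternion [x, y, z, w].
In Python, from rig import telemetry, eyes, bot gives the robot as it stands.
- The arm moves only by the tool jog_arm, never from a script. Its argument "rows" is a list that holds one entry, the list of rows, each a list of 7 numbers: the opening in per cent of the stroke, from 0 (shut) to 100 (fully open), then the shift along the tool's x, y, z in m, then the turn, a rotation vector about the tool's x, y, z in rad. A call has 1 to 12 rows; each row shifts and turns the commanded pose from where the row before left it, along the tool's axes as they then stand; what a row does not reach is not made up. A row lasts 1/12 s, in which the tool goes at most 41.7 mm and 7.16 degrees, less where a joint would pass 70% of its speed; a pose out of reach is approached as far as the arm can. A call is refused whole if a number of a shift passes 0.0417 or a number of a turn 0.125, either way. A call with a gripper value outside its range is refused whole. The fingers move at their own pace and stop on an object; "newtons" is the grip in N (left out, the last holds). Time passes only in rows, so rows that do not move let the fingers close. It gives the time, the measured TCP pose, the force, the opening and the grip force at its end, in the units of the state.
- telemetry.read_state(): the state, without advancing time (a new reading comes with each control period).
- eyes.get_image(name): name is "scene" or "top" or "wrist"; returns (picture, depth): 400x640x3 uint8, blue, green, red; 400x640 float32, m along the optical axis (not along the pixel's ray), 0 where there is no reading.
- eyes.calibration(name): a dict with "fx", "fy", "cx", "cy" (pixels), "camera_from_world" (4x4, takes a point from world to camera coordinates). Camera axes: x right, y down, z forward; pixel columns grow to the right and rows downward; lengths in m; the calibration is good to about 2 mm. A picture is of the moment at which its call begins: read the wrist's pose just before it. calibration takes no time and is no camera call; for the wrist camera it gives the pose at the moment of the call.
- bot.sign_off(): hands the job in; it is judged then, once.
Trained networks look in the newest picture that a camera, given by its name, has taken for a name from the list of things; names that differ only in an ending like _2 or _b are one class to them, and where a whole thing is asked for, a point or a joint stands for the part that bears it (a point fixed in the world has none). Each returns a list of dicts, best first, with "conf" (0 to 1); they miss things now and then, are a little off and sometimes report something else, mostly with a low value. They report only what shows in the picture. A call takes as long as a camera call. They do not tell look-alikes from the thing itself.
- eyes.regions_of(camera, label): "mask" (400x640 bool, what is visible of it) and "box" ([left, top, right, bottom] in pixels, round what is visible of it).
The state is a dict: "time_s": time; "qpos": joint angles; "joint_vel": joint speeds; "joint_efforts": joint torques, N m; "position": TCP position; "eef_rot": TCP orientation; "wrist_force": force on the tool from outside, world axes, zero at the start; "torque": the same for the moment, N m; "finger_gap": finger opening in m; "grip_force": force on a finger pad.
Only numpy, scipy, OpenCV 4.12 (cv2) and the standard library are available. Lean on these libraries where they do the work, as an engineer would, in place of code of your own. Each camera call takes 0.05 s, during which the arm holds its last target. There are 200 camera calls.

### The job

Take the dispensing nozzle out of its sloping rest and stand it upright in the stand by its tapered shank, pushing it gently but firmly home in the tapered socket (about 10 N, for half a second). Then turn the clamp knob clockwise to its stop, so that its finger points straight at the nozzle over the collar and locks it in, and let go. Leave the tape roll, cartridge and spanner alone.

Things in the scene. Friction and masses are not known exactly. Their poses are not given: they have to be found in the camera images.
- nozzle_mid (a point): Mid-barrel of the loose aluminium nozzle (0.25 kg). Its z runs along its axis, shank to outlet tip. Along z, mm: shank small end -83 (dia 20), widening to dia 40 at -43; collar dia 56, -43 to -35; barrel dia 24, -35 to +35 (grip here); outlet tip dia 8 ends at +67. At the start it lies in the rest, axis 35 degrees above level, shank low. Lift straight up.
- rest: Grey plastic cradle on a 160 x 80 x 12 mm aluminium plate fixed to the table; origin under the plate's centre. A vee under the collar's rim and a narrow one under the barrel's upper end hold the nozzle from below (the barrel's sides are free), and a stop bears on the collar's low face. The nozzle's low shank points to -x of this body, its tip up and to +x.
- socket_mouth (a point): Centre of the mouth of the stand's tapered socket, a fixed steel sleeve (outer dia 60) 60 mm high; z up. Conical bore: dia 38.5 at the mouth, 21.5 at 34 mm depth, matching the shank. Home, nozzle_mid is 45 to 47 mm above this point (2 to 4 mm gap under the collar). x points along the stand's 200 x 90 x 12 mm base plate to the clamp knob's axis, 110 mm away.
- clamp_grip (a point): Middle of the clamp knob's black grip bar (44 long, along this point's x; 13 thick, 30 high), on the knob's vertical axis, 102 mm above the table. 16 mm below it starts the knob's hub and lower still, top 81.5 mm above the table, a flat steel finger 14 wide that reaches 94 mm from the axis along this point's -x. It clears a seated collar by 4 mm and hits one that is not home.
- clamp (a joint): Turn of the clamp knob, rad: 0 = stop, finger points at the socket's axis, over the collar (locked); positive = swung open, anticlockwise from above, up to 1.4. Stiff (about 0.06 N m) and stays where left.
- tape_roll: Roll of blue tape lying flat, 84 mm across, 25 high, origin under its centre. Bystander.
- cartridge: Black plastic sealant cartridge standing upright, 54 mm across, 150 high with its thin neck, origin under its centre. Bystander.
- spanner: Steel spanner lying flat. Bystander.
Not all that is in view belongs to the job. Leave any brown or red look-alike of the part that bears socket_mouth alone.

How it is judged:
By the outcome, as a careful person would: the job done as asked, in the order asked, and still so for the second after the job is handed in, with the robot touching nothing.
It also fails if it takes over 53 s, if anything falls off the work surface, if the arm or the gripper's body presses on something with over 40 N, if the wrist force passes 120 N, or if a joint passes its speed limit or range.

## Working session

There is one attempt and no reset: what is moved stays moved. The work goes in short steps, Python scripts to look and compute and a tool call to move; the robot and the scene stay as the last step left them, time stands still between calls to the robot, and variables do not carry over. Pictures are saved under pics/ and viewed, at most 10 in all, crops included, and the job is handed in when it is done.

Besides the shell and the picture viewer there is one more tool, called after ">>>" as name(argument=value, ...), one argument or row to a line, values as JSON. jog_arm: Moves the arm, as the interface text tells. Its arguments: {"type":"object","properties":{"rows":{"type":"array"},"newtons":{"type":"number"}},"required":["rows"]}

```bash
mkdir -p pics; ls; cat > h.py <<'E'
import numpy as np, cv2
from rig import telemetry, eyes, bot
from scipy.spatial.transform import Rotation as R
def cloud(d,cal):
    v,u=np.mgrid[0:400,0:640]
    p=np.stack([(u-cal['cx'])/cal['fx']*d,(v-cal['cy'])/cal['fy']*d,d,np.ones_like(d)],-1)
    P=p@np.linalg.inv(cal['camera_from_world']).T
    P[d<=0]=np.nan
    return P[...,:3]
def shot(c):
    cal=eyes.calibration(c); im,d=eyes.get_image(c); return im,cloud(d,cal),cal
E
python3 - <<'E'
from h import *
for c in ['scene','top']:
    im,P,cal=shot(c); cv2.imwrite(f'pics/{c}0.png',im); np.save(f'{c}0.npy',P)
    for n in ['nozzle_mid','rest','clamp_grip','tape_roll','cartridge','spanner']:
        for r in eyes.regions_of(c,n)[:2]:
            q=P[r['mask']]; q=q[~np.isnan(q[:,0])]
            print(c,n,round(r['conf'],2),r['box'],np.median(q,0).round(3),np.percentile(q,2,0).round(3),np.percentile(q,98,0).round(3))
print(telemetry.read_state())
E
```

```text
pics
scene nozzle_mid 0.56 [205.3, 168.2, 221.8, 185.8] [ 0.512 -0.175  0.098] [ 0.49  -0.211  0.064] [ 0.574 -0.155  0.138]
scene rest 0.81 [208.6, 170.5, 231.1, 213.2] [ 0.559 -0.161  0.013] [ 0.457 -0.217 -0.   ] [ 0.608 -0.119  0.106]
scene clamp_grip 0.61 [353.7, 152.4, 359.3, 178.6] [0.361 0.275 0.088] [0.28  0.246 0.075] [0.386 0.294 0.119]
scene clamp_grip 0.61 [380.5, 226.0, 393.4, 260.7] [0.619 0.423 0.085] [0.549 0.397 0.046] [0.653 0.441 0.119]
scene tape_roll 0.75 [249.4, 250.2, 282.8, 303.4] [0.765 0.08  0.007] [0.68  0.061 0.   ] [0.841 0.106 0.012]
scene tape_roll 0.66 [261.8, 169.2, 288.0, 195.7] [0.443 0.006 0.019] [ 0.388 -0.036 -0.002] [0.482 0.048 0.029]
scene cartridge 0.74 [293.4, 196.6, 334.9, 258.8] [0.589 0.209 0.014] [0.479 0.144 0.005] [0.663 0.259 0.115]
scene cartridge 0.64 [207.4, 237.0, 233.3, 265.5] [ 0.758 -0.05   0.1  ] [ 0.712 -0.112  0.   ] [ 0.775 -0.034  0.149]
scene spanner 0.83 [251.3, 249.5, 282.7, 300.7] [0.759 0.081 0.007] [0.682 0.061 0.001] [0.836 0.106 0.012]
top nozzle_mid 0.75 [429.9, 170.5, 452.5, 218.3] [ 0.509 -0.179  0.097] [ 0.469
[... 867 characters left out ...]
85   , -0.01262552,  1.423399  ,  0.0081062 ,
        1.10342051, -0.04038704]), 'joint_vel': array([-3.63067622e-04, -9.29430456e-04, -7.23224293e-05,  8.27186024e-05,
        1.01239857e-03, -1.25093308e-03,  1.27129074e-03]), 'joint_efforts': array([-5.46728406e-04, -4.58682954e+01,  2.09020888e-01, -1.66004258e+01,
       -6.09186944e-02,  1.32556411e-02,  4.69754650e-05]), 'position': array([0.17509914, 0.62593577, 0.19737296]), 'eef_rot': array([ 1.35950419e-01,  9.90715642e-01, -1.06969567e-05, -2.41347186e-05]), 'wrist_force': array([-0.72429629, -0.57313755,  0.91959317]), 'torque': array([-0.00071908, -0.00625091,  0.03843945]), 'grip_force': 0.0, 'finger_gap': 0.09311880440947279}
```

```bash
python3 -c "
import cv2
a=cv2.imread('pics/top0.png')[80:300,230:480];cv2.imwrite('pics/t1.png',cv2.resize(a,None,fx=2.6,fy=2.6,interpolation=cv2.INTER_CUBIC))
a=cv2.imread('pics/scene0.png')[130:320,190:460];cv2.imwrite('pics/s1.png',cv2.resize(a,None,fx=2.6,fy=2.6,interpolation=cv2.INTER_CUBIC))"
```

```text
(no output)
```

View pics/t1.png

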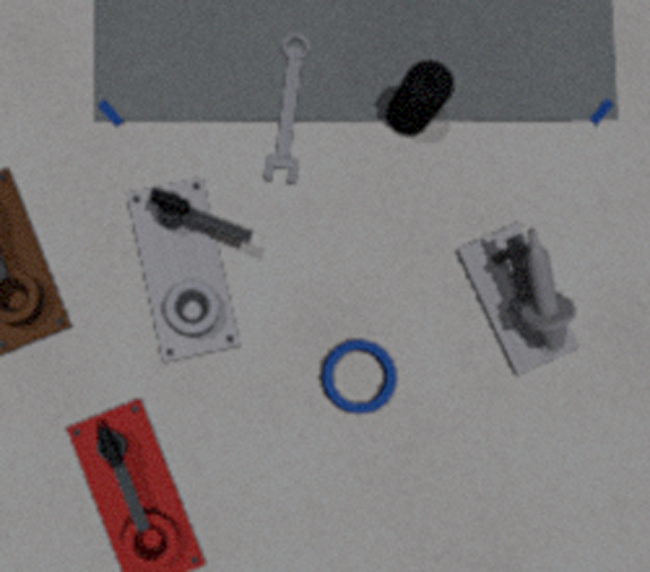

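View pics/s1.png

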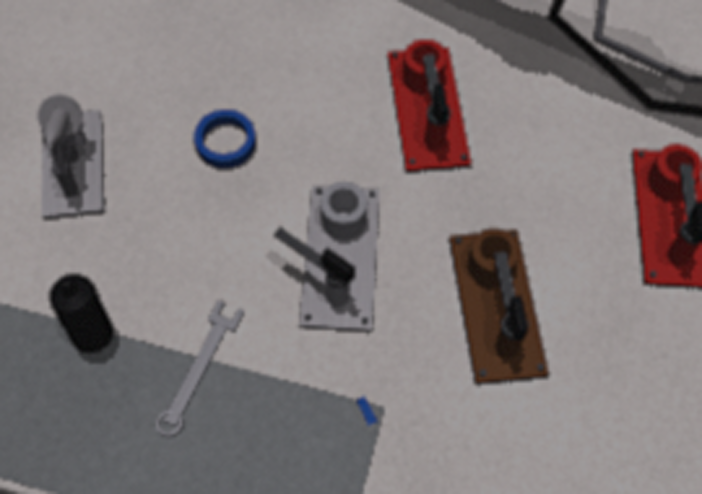

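```bash
python3 - <<'E'
from h import *
P=np.load('top0.npy'); z=P[...,2]
def sel(b,lo,hi):
    m=np.zeros(z.shape,bool); m[b[1]:b[3],b[0]:b[2]]=1
    return P[m&(z>lo)&(z<hi)]
b=(275,145,340,222)
s=sel(b,.052,.068); s=s[s[:,0]<.54+.02]
c,r=cv2.minEnclosingCircle(s[:,:2].astype(np.float32)); print('rim',s.mean(0),c,r,len(s))
pl=sel(b,.007,.018); print('plate',cv2.minAreaRect(pl[:,:2].astype(np.float32)))
g=sel(b,.095,.13);print('grip',np.median(g,0),cv2.minAreaRect(g[:,:2].astype(np.float32)),len(g),np.percentile(g[:,2],[50,95]))
f=sel(b,.072,.090);print('finger',cv2.minAreaRect(f[:,:2].astype(np.float32)),len(f),np.percentile(f[:,2],[5,50,95]))
b=(400,160,460,226)
pl=sel(b,.007,.018); print('restplate',cv2.minAreaRect(pl[:,:2].astype(np.float32)))
n=sel(b,.03,.2)
for lo in np.arange(.03,.17,.01):
    q=n[(n[:,2]>lo)&(n[:,2]<lo+.01)]
    if len(q): print(lo.round(2),len(q),np.median(q,0).round(3),np.ptp(q,0).round(3))
E
```

```text
rim [0.5153604 0.1963565 0.0590787] (0.515264093875885, 0.19576787948608398) 0.030258359387516975 226
plate ((0.5698163509368896, 0.17725138366222382), (0.20003560185432434, 0.18897812068462372), 11.236363410949707)
grip [0.62134999 0.21814111 0.11498892] ((0.6225636601448059, 0.21832548081874847), (0.04382625222206116, 0.01375372800976038), 68.9849853515625) 95 [0.11498892 0.11852865]
finger ((0.6038647294044495, 0.18233294785022736), (0.10512374341487885, 0.030561227351427078), 63.02410888671875) 171 [0.07742152 0.08125028 0.08667876]
restplate ((0.5268380641937256, -0.17749497294425964), (0.16012609004974365, 0.08108152449131012), 22.772241592407227)
0.03 6 [ 0.568 -0.151  0.037] [0.051 0.021 0.009]
0.04 23 [ 0.529 -0.167  0.048] [0.061 0.033 0.008]
0.05 65 [ 0.531 -0.169  0.055] [0.112 0.053 0.01 ]
0.06 81 [ 0.513 -0.169  0.066] [0.11  0.063 0.01 ]
0.07 73 [ 0.503 -0.176  0.076] [0.116 0.064 0.01 ]
0.08 91 [ 0.507 -0.17   0.085] [0.111 0.07  0.01 ]
0.09 133 [ 0.503 -0.183  0.095] [0.099 0.062 0.01 ]
0.1 71 [ 0.518 -0.182  0.104] [0.084 0.053 0.01 ]
0.11 54 [ 0.534 -0.172  0.115] [0.043 0.03  0.009]
0.12 57 [ 0.549 -0.165  0.126] [0.034 0.025 0.01 ]
0.13 43 [ 0.562 -0.161  0.134] [0.035 0.021 0.009]
0.14 10 [ 0.576 -0.156  0.141] [0.011 0.008 0.006]
```

```bash
cat >> h.py <<'E'
def down(az): # tool pointing down, tool x at azimuth az deg
    a=np.radians(az); x=np.array([np.cos(a),np.sin(a),0]); z=np.array([0,0,-1.]); return R.from_matrix(np.stack([x,np.cross(z,x),z],1))
def plan(p,r,wps,grip=100,step=.036,ang=.115):
    "wps: list of (pos,Rot); prints rows"
    out=[]
    for P,Q in wps:
        rv=(r.inv()*Q).as_rotvec(); P=np.array(P)
        n=max(1,int(np.ceil(max(np.linalg.norm(P-p)/step,np.linalg.norm(rv)/ang))))
        p0,r0=p,r
        for i in range(1,n+1):
            tp=p0+(P-p0)*i/n; tr=r0*R.from_rotvec(rv*i/n)
            row=[*np.round(r.inv().apply(tp-p),3),*np.round((r.inv()*tr).as_rotvec(),3)]
            p=p+r.apply(row[:3]); r=r*R.from_rotvec(row[3:])
            out.append([grip,*[float(x)+0. for x in row]])
    for i in range(0,len(out),12): print(len(out[i:i+12]),str(out[i:i+12]).replace(' ',''))
def now():
    s=telemetry.read_state(); return s['position'],R.from_quat(s['eef_rot']),s
E
python3 - <<'E'
from h import *
p,r,s=now()
c=eyes.calibration('wrist'); T=np.linalg.inv(c['camera_from_world'])
print('cam in tool',r.inv().apply(T[:3,3]-p).round(3),(r.inv().as_matrix()@T[:3,:3]).round(2).tolist(),c['fx'],c['cx'])
# nozzle
from scipy.optimize import least_squares
P=np.load('top0.npy'); q=P[160:226,400:460].reshape(-1,3); q=q[q[:,2]>.08]
a=np.radians(22.77); u=np.array([np.cos(a),np.sin(a),0]); v=np.array([-u[1],u[0],0]); ax=np.cos(np.radians(35))*u+np.sin(np.radians(35))*np.array([0,0,1]); w=np.cross(ax,v)
o=np.array([.527,-.1775,0]); L=np.stack([(q-o)@ax,(q-o)@v,(q-o)@w],1)
for lo in np.arange(-.04,.17,.01):
    k=L[(L[:,0]>=lo)&(L[:,0]<lo+.01)]
    if len(k): print(lo.round(2),len(k),'v',np.percentile(k[:,1],[5,50,95]).round(3),'w',np.percentile(k[:,2],[5,50,95]).round(3))
print(w)
plan(p,r,[([.42,.30,.30],down(100)),([.47,.17,.32],down(60))])
E
```

```text
cam in tool [ 0.065 -0.001 -0.188] [[-0.0, -0.97, -0.24], [1.0, -0.0, -0.0], [0.0, -0.24, 0.97]] 276.9769313304029 321.86337087339336
0.0 10 v [-0.01   0.001  0.009] w [0.094 0.096 0.098]
0.01 15 v [-0.011  0.006  0.019] w [0.09  0.1   0.107]
0.02 123 v [-0.024  0.001  0.024] w [0.081 0.097 0.108]
0.03 30 v [-0.01   0.005  0.013] w [0.082 0.09  0.093]
0.04 22 v [-0.005  0.003  0.011] w [0.083 0.09  0.094]
0.05 27 v [-0.008  0.005  0.011] w [0.081 0.091 0.094]
0.06 29 v [-0.007  0.003  0.011] w [0.081 0.09  0.094]
0.07 28 v [-0.008  0.004  0.011] w [0.082 0.091 0.094]
0.08 37 v [-0.007  0.007  0.011] w [0.04  0.09  0.094]
0.09 78 v [-0.008  0.003  0.01 ] w [0.035 0.055 0.093]
0.1 32 v [-0.006  0.003  0.009] w [0.039 0.088 0.092]
0.11 12 v [-0.004  0.002  0.005] w [0.08  0.085 0.087]
0.12 16 v [-0.003  0.002  0.004] w [0.078 0.084 0.088]
[-0.52887529 -0.22199292  0.81915204]
12 [[100,-0.027,-0.021,-0.009,0.0,0.0,0.094],[100,-0.029,-0.018,-0.008,0.0,0.0,0.093],[100,-0.03,-0.015,-0.009,0.0,0.0,0.094],[100,-0.032,-0.012,-0.008,0.0,0.0,0.094],[100,-0.032,-0.01,-0.009,0.0,0.0,0.093],[100,-0.034,-0.006,-0.008,0.0,0.0,0.094],[100,-0.034,-0.003,-0.009,0.0,0.0,0.093],[100,-0.034,0.0,-0.008,0.0,0.0,0.094],[100,-0.033,0.003,-0.009,0.0,0.0,0.094],[100,-0.034,0.007,-0.009,0.0,0.0,0.093],[100,-0.032,0.009,-0.008,0.0,0.0,0.094],[100,-0.032,0.012,-0.009,0.0,0.0,0.094]]
7 [[100,-0.02,0.004,-0.003,0.0,0.0,0.1],[100,-0.019,0.006,-0.003,0.0,0.0,0.099],[100,-0.018,0.007,-0.002,0.0,0.0,0.1],[100,-0.017,0.01,-0.003,0.0,0.0,0.1],[100,-0.017,0.011,-0.003,0.0,0.0,0.099],[100,-0.015,0.013,-0.003,0.0,0.0,0.1],[100,-0.014,0.014,-0.003,0.0,0.0,0.1]]
```

>>> jog_arm(
  rows=[
    [[100,-0.027,-0.021,-0.006,0,0,0.094],[100,-0.029,-0.018,-0.006,0,0,0.094],[100,-0.03,-0.015,-0.006,0,0,0.094],[100,-0.032,-0.012,-0.006,0,0,0.094],[100,-0.032,-0.01,-0.006,0,0,0.094],[100,-0.034,-0.006,-0.006,0,0,0.094],[100,-0.034,-0.003,-0.006,0,0,0.094],[100,-0.034,0,-0.006,0,0,0.094],[100,-0.033,0.003,0,0,0,0.094],[100,-0.034,0.007,0,0,0,0.094],[100,-0.032,0.009,0,0,0,0.094],[100,-0.032,0.012,0,0,0,0.094]],
  ],
)

```text
time_s: 1.7
position: [0.4196, 0.2983, 0.2457]
eef_rot: [0.646, 0.763, 0.0, -0.0]
wrist_force: [0.1, 0.4, 0.8]
finger_gap: 0.0933
grip_force: 0.0
```

>>> jog_arm(
  rows=[
    [[100,-0.02,0.004,0,0,0,0.1],[100,-0.019,0.006,0,0,0,0.1],[100,-0.018,0.007,0,0,0,0.1],[100,-0.017,0.01,0,0,0,0.1],[100,-0.017,0.011,0,0,0,0.1],[100,-0.015,0.013,0,0,0,0.1],[100,-0.014,0.014,0,0,0,0.1],[100,0,0,0,0,0,0],[100,0,0,0,0,0,0]],
  ],
)

```text
time_s: 2.45
position: [0.4691, 0.1689, 0.2456]
eef_rot: [0.868, 0.497, 0.0, -0.0]
wrist_force: [-0.4, 1.0, 0.4]
finger_gap: 0.0932
grip_force: 0.0
```

```bash
python3 - <<'E'
from h import *
p,r,s=now(); print(p.round(4),s['time_s'],np.degrees(np.arctan2(*r.as_matrix()[[1,0],0])),s['qpos'].round(2),s['wrist_force'])
im,P,cal=shot('wrist'); cv2.imwrite('pics/w1.png',im); np.save('w1.npy',P)
z=P[...,2]; x,y=P[...,0],P[...,1]
near=np.hypot(x-.515,y-.196)<.045
m=near&(z>.055)&(z<.066); q=P[m]; c,rr=cv2.minEnclosingCircle(q[:,:2].astype(np.float32)); print('rim',c,rr,np.median(q,0),len(q))
m=(np.hypot(x-.622,y-.218)<.04)&(z>.1); q=P[m]; print('grip',q.mean(0),len(q),cv2.minAreaRect(q[:,:2].astype(np.float32)))
m=(np.hypot(x-.6,y-.19)<.1)&(z>.074)&(z<.09); q=P[m]; print('finger',len(q),cv2.minAreaRect(q[:,:2].astype(np.float32)))
n=np.array([.531,-.173,.104]); 
plan(p,r,[([.50,-.05,.25],down(35)),([.519-.0,-.177,.21],down(22.8))])
E
```

```text
[0.4691 0.1689 0.2456] 2.45 59.59372490858539 [-0.78  0.36  0.55  1.79 -0.22  1.05 -0.68] [-0.36848614  0.95831122  0.44144772]
rim (0.515211820602417, 0.1954926997423172) 0.030015232041478157 [0.51582126 0.19632733 0.06058484] 1054
grip [0.6206642  0.21884605 0.11437735] 702 ((0.6225983500480652, 0.21810248494148254), (0.04382457584142685, 0.01376891415566206), 68.08887481689453)
finger 988 ((0.6060973405838013, 0.18195849657058716), (0.10885994136333466, 0.02067982219159603), 73.72464752197266)
11 [[100,-0.025,0.02,-0.001,0.0,0.0,0.061],[100,-0.023,0.021,0.0,0.0,0.0,0.062],[100,-0.022,0.022,-0.001,0.0,0.0,0.061],[100,-0.021,0.024,-0.001,0.0,0.0,0.061],[100,-0.019,0.025,0.0,0.0,0.0,0.062],[100,-0.018,0.026,-0.001,0.0,0.0,0.061],[100,-0.016,0.028,0.0,0.0,0.0,0.061],[100,-0.014,0.029,0.01,0.0,0.0,0.053],[100,-0.013,0.029,0.01,0.0,0.0,0.054],[100,-0.011,0.03,0.01,0.0,0.0,0.053],[100,-0.01,0.031,0.01,0.0,0.0,0.053]]
```

View pics/w1.png

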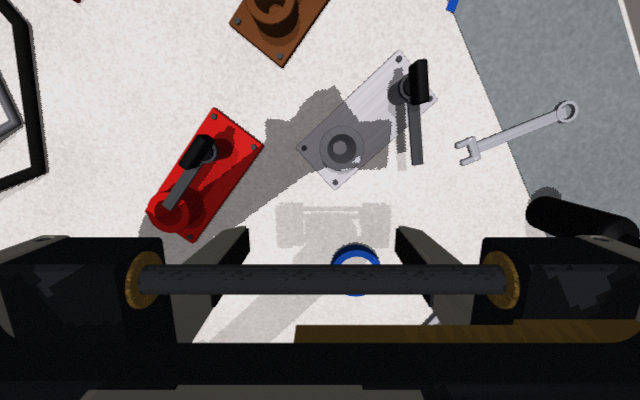

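```bash
python3 - <<'E'
from h import *
p,r,s=now()
plan(p,r,[([.455,-.204,.24],down(22.8))],step=.034)
E
```

```text
12 [[100,-0.028,0.015,0.0,0.0,0.0,0.054],[100,-0.026,0.016,0.001,0.0,0.0,0.053],[100,-0.026,0.018,0.0,0.0,0.0,0.054],[100,-0.025,0.018,0.001,0.0,0.0,0.054],[100,-0.024,0.021,0.0,0.0,0.0,0.054],[100,-0.022,0.021,0.001,0.0,0.0,0.053],[100,-0.022,0.023,0.0,-0.001,0.0,0.054],[100,-0.02,0.024,0.0,0.0,0.0,0.054],[100,-0.019,0.025,0.001,0.0,0.0,0.054],[100,-0.017,0.025,0.0,0.0,0.0,0.053],[100,-0.016,0.027,0.001,0.0,0.0,0.054],[100,-0.015,0.028,0.0,0.0,0.0,0.054]]
```

>>> jog_arm(
  rows=[
    [[100,-0.028,0.015,0,0,0,0.054],[100,-0.026,0.016,0.001,0,0,0.054],[100,-0.026,0.018,0,0,0,0.054],[100,-0.025,0.018,0.001,0,0,0.054],[100,-0.024,0.021,0,0,0,0.054],[100,-0.022,0.021,0.001,0,0,0.053],[100,-0.022,0.023,0,0,0,0.054],[100,-0.02,0.024,0,0,0,0.054],[100,-0.019,0.025,0.001,0,0,0.054],[100,-0.017,0.025,0,0,0,0.053],[100,-0.016,0.027,0.001,0,0,0.054],[100,-0.015,0.028,0,0,0,0.054]],
  ],
)

```text
time_s: 3.5
position: [0.4551, -0.2043, 0.2401]
eef_rot: [0.98, 0.197, 0.0, -0.001]
wrist_force: [0.8, 0.1, 1.2]
finger_gap: 0.0932
grip_force: 0.0
```

>>> jog_arm(
  rows=[
    [[100,0,0,0,0,0,0],[100,0,0,0,0,0,0]],
  ],
)

```text
time_s: 3.67
position: [0.4544, -0.2055, 0.2403]
eef_rot: [0.981, 0.196, -0.0, -0.0]
wrist_force: [0.1, 0.5, -0.9]
finger_gap: 0.0932
grip_force: 0.0
```

```bash
python3 - <<'E'
from h import *
p,r,s=now(); print(p.round(4),s['time_s'],np.degrees(np.arctan2(*r.as_matrix()[[1,0],0])),s['qpos'].round(2))
im,P,cal=shot('wrist'); cv2.imwrite('pics/w2.png',im); np.save('w2.npy',P)
q=P.reshape(-1,3); q=q[(q[:,2]>.03)&(np.hypot(q[:,0]-.53,q[:,1]+.175)<.12)]
pl=P.reshape(-1,3); pl=pl[(abs(pl[:,2]-.012)<.004)&(np.hypot(pl[:,0]-.53,pl[:,1]+.175)<.12)]
print('plate',cv2.minAreaRect(pl[:,:2].astype(np.float32)))
a=np.radians(22.77); u=np.array([np.cos(a),np.sin(a),0]); v=np.array([-u[1],u[0],0]); ax=np.cos(np.radians(35))*u+np.sin(np.radians(35))*np.array([0,0,1]); w=np.cross(ax,v)
o=np.array([.531,-.173,.104]); L=np.stack([(q-o)@ax,(q-o)@v,(q-o)@w],1)
for lo in np.arange(-.09,.08,.01):
    k=L[(L[:,0]>=lo)&(L[:,0]<lo+.01)&(abs(L[:,1])<.032)&(L[:,2]>-.03)]
    if len(k): print(lo.round(2),len(k),'v',np.percentile(k[:,1],[2,50,98]).round(4),'w',np.percentile(k[:,2],[5,50,97]).round(4))
k=L[(L[:,0]>-.025)&(L[:,0]<.028)&(abs(L[:,1])<.02)&(L[:,2]>-.012)]
f=least=__import__('scipy.optimize').optimize.least_squares(lambda t:np.hypot(k[:,1]-t[0]-t[1]*k[:,0],k[:,2]-t[2]-t[3]*k[:,0])-.012,[0,0,0,0],loss='soft_l1',f_scale=.001)
print(f.x,len(k))
E
```

```text
[ 0.4544 -0.2055  0.2403] 3.6667 22.60609136241701 [-0.15  0.41  0.77  1.8  -0.33  1.06 -0.44]
plate ((0.5277529954910278, -0.17877642810344696), (0.1599227339029312, 0.08006982505321503), 23.555814743041992)
-0.09 20 v [-0.0128 -0.004   0.0048] w [0.0048 0.008  0.0097]
-0.08 64 v [-0.0146 -0.0046  0.0052] w [0.0059 0.0097 0.0122]
-0.07 91 v [-0.0169 -0.0051  0.0079] w [0.0065 0.0124 0.0146]
-0.06 66 v [-0.0173 -0.0051  0.0074] w [0.0098 0.0149 0.0167]
-0.05 102 v [-0.0291 -0.0025  0.0218] w [0.0087 0.0242 0.0274]
-0.04 959 v [-0.0304 -0.0048  0.0216] w [-0.0233  0.0092  0.0266]
-0.03 137 v [-0.0156 -0.0049  0.0068] w [0.0034 0.0097 0.0118]
-0.02 148 v [-0.0153 -0.0043  0.0067] w [0.004  0.0098 0.0119]
-0.01 163 v [-0.0149 -0.0037  0.0075] w [0.0041 0.0098 0.0121]
-0.0 172 v [-0.0158 -0.0037  0.0073] w [0.0038 0.0098 0.0122]
0.01 192 v [-0.0155 -0.0036  0.0071] w [0.0034 0.0099 0.0122]
0.02 223 v [-0.0175 -0.0036  0.0101] w [-0.0078  0.0093  0.0124]
0.03 257 v [-0.0149 -0.0036  0.0077] w [0.0002 0.0086 0.0121]
0.04 178 v [-0.0116 -0.0036  0.0039] w [0.0005 0.0053 0.009 ]
0.05 100 v [-0.0075 -0.0035  0.0003] w [0.0014 0.0037 0.0054]
0.06 89 v [-0.0073 -0.0035  0.0003] w [-0.0016  0.0028  0.0046]
[-0.00414109  0.012091   -0.00056741  0.00433068] 919
```

View pics/w2.png

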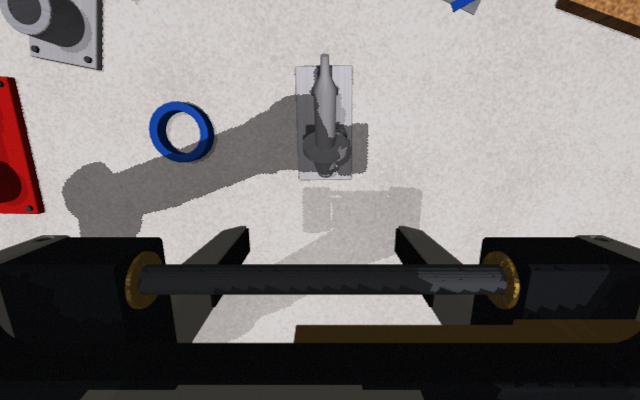

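```bash
cat >> h.py <<'E'
RY=lambda d:R.from_euler('y',d,degrees=True)
E
python3 - <<'E'
from h import *
p,r,s=now()
a=np.radians(23.5); u=np.array([np.cos(a),np.sin(a),0])
ax=np.cos(np.radians(35))*u+[0,0,np.sin(np.radians(35))]
g=down(23.5)*RY(-10); zt=g.as_matrix()[:,2]; print(zt, np.degrees(np.arccos(zt@ax)))
T=np.array([.5326,-.1768,.1035])+.004*ax+.019*zt; print(T)
plan(p,r,[(T-.1*zt,g),(T,g)],step=.033)
E
```

```text
[-0.15924581 -0.06924205 -0.98480775] 135.0
[ 0.53257918 -0.17680905  0.08708296]
8 [[100,0.025,0.001,0.014,-0.001,-0.044,-0.003],[100,0.025,0.002,0.012,0.0,-0.043,-0.003],[100,0.026,0.001,0.012,-0.001,-0.044,-0.003],[100,0.027,0.002,0.01,-0.001,-0.044,-0.004],[100,0.0,0.0,0.025,0.0,0.0,0.0],[100,0.0,0.0,0.025,0.0,0.0,0.0],[100,0.0,0.0,0.025,0.0,0.0,0.0],[100,0.0,0.0,0.025,0.0,0.0,0.0]]
```

>>> jog_arm(
  rows=[
    [[100,0.025,0.001,0.014,0,-0.044,-0.003],[100,0.025,0.002,0.012,0,-0.044,-0.003],[100,0.026,0.001,0.012,0,-0.044,-0.003],[100,0.027,0.002,0.01,0,-0.044,-0.004],[100,0,0,0,0,0,0],[100,0,0,0.02,0,0,0],[100,0,0,0.02,0,0,0],[100,0,0,0.02,0,0,0],[100,0,0,0.02,0,0,0],[100,0,0,0.02,0,0,0],[100,0,0,0,0,0,0],[100,0,0,0,0,0,0]],
  ],
)

```text
time_s: 4.72
position: [0.5323, -0.176, 0.0864]
eef_rot: [0.975, 0.204, -0.087, 0.016]
wrist_force: [1.1, 0.2, 0.5]
finger_gap: 0.0932
grip_force: 0.0
```

```bash
python3 - <<'E'
from h import *
p,r,s=now(); print(p.round(4),s['time_s'],s['wrist_force'].round(1),s['qpos'].round(2))
T=np.array([.53258,-.17681,.08708]); print(r.inv().apply(T-p).round(4), (r.inv()*(down(23.5)*RY(-10))).as_rotvec().round(4))
E
```

```text
[ 0.5323 -0.176   0.0864] 4.7167 [1.1 0.2 0.5] [-0.17  0.77  0.68  1.7  -0.4   0.98 -0.52]
[-0.0001  0.0008 -0.0007] [-0.0038  0.0024  0.0019]
```

Close gently, then firm up.

>>> jog_arm(
  rows=[
    [[20,0,0.001,0,0,0,0],[10,0,0,0,0,0,0],[10,0,0,0,0,0,0],[10,0,0,0,0,0,0],[10,0,0,0,0,0,0],[10,0,0,0,0,0,0],[10,0,0,0,0,0,0],[0,0,0,0,0,0,0],[0,0,0,0,0,0,0],[0,0,0,0,0,0,0]],
  ],
  newtons=45,
)

```text
time_s: 5.55
position: [0.5327, -0.1796, 0.0871]
eef_rot: [0.975, 0.202, -0.086, 0.017]
wrist_force: [0.1, -0.2, -0.5]
finger_gap: 0.0309
grip_force: 0.0
```

>>> jog_arm(
  rows=[
    [[0,0,0,0,0,0,0],[0,0,0,0,0,0,0],[0,0,0,0,0,0,0],[0,0,0,0,0,0,0],[0,0,0,0,0,0,0]],
  ],
)

```text
time_s: 5.97
position: [0.5316, -0.177, 0.0869]
eef_rot: [0.975, 0.202, -0.087, 0.015]
wrist_force: [-2.4, 4.3, 4.1]
finger_gap: 0.0219
grip_force: 45.0
```

>>> jog_arm(
  rows=[
    [[0,-0.0017,0,-0.0098,0,0,0],[0,-0.0035,0,-0.0197,0,0,0],[0,-0.0035,0,-0.0197,0,0,0],[0,-0.0035,0,-0.0197,0,0,0],[0,-0.0035,0,-0.0197,0,0,0],[0,-0.0035,0,-0.0197,0,0,0],[0,0,0,0,0,0,0],[0,0,0,0,0,0,0]],
  ],
)

```text
time_s: 6.63
position: [0.5335, -0.1807, 0.1979]
eef_rot: [0.976, 0.201, -0.085, 0.018]
wrist_force: [-0.8, 0.4, -2.4]
finger_gap: 0.0221
grip_force: 45.0
```

```bash
python3 - <<'E'
from h import *
p,r,s=now(); print(p.round(4),s['time_s'],s['wrist_force'].round(1),s['finger_gap'],s['grip_force'])
up=down(22)*RY(45)   # nozzle upright: tool z 45 deg below level
zt=up.as_matrix()[:,2]; print(zt)
S=np.array([.5152,.1956]); mid=np.array([*S,.106+.055])  # 55 mm above home
T=mid+[0,0,.004]+.019*zt; print(T)
plan(p,r,[(np.array([.53,-.10,.22]),down(22)*RY(15)),(T+[0,0,.03],up),(T,up)],grip=0,step=.034,ang=.11)
E
```

```text
[ 0.5335 -0.1807  0.1979] 6.6333 [-0.8  0.4 -2.4] 0.022115969781558636 44.98895689845085
[ 0.65561799  0.26488686 -0.70710678]
[0.52765674 0.20063285 0.15156497]
12 [[0,0.006,-0.019,-0.007,0.0,0.109,0.006],[0,0.007,-0.019,-0.006,0.0,0.109,0.006],[0,0.007,-0.019,-0.005,0.001,0.109,0.006],[0,0.008,-0.019,-0.004,0.0,0.109,0.006],[0,0.011,-0.031,0.007,0.0,0.058,0.0],[0,0.01,-0.031,0.008,0.0,0.058,0.0],[0,0.01,-0.031,0.009,0.0,0.058,0.0],[0,0.009,-0.031,0.009,0.0,0.059,0.0],[0,0.009,-0.031,0.009,0.0,0.058,0.0],[0,0.008,-0.031,0.01,0.0,0.058,0.0],[0,0.007,-0.031,0.011,0.0,0.058,0.0],[0,0.007,-0.031,0.01,0.0,0.058,0.0]]
2 [[0,0.007,-0.031,0.012,0.0,0.058,-0.001],[0,-0.021,0.0,0.021,0.0,0.0,0.0]]
```

>>> jog_arm(
  rows=[
    [[0,0.006,-0.019,-0.007,0,0.109,0.006],[0,0.007,-0.019,-0.006,0,0.109,0.006],[0,0.007,-0.019,-0.005,0,0.109,0.006],[0,0.008,-0.019,-0.004,0,0.109,0.006],[0,0.011,-0.031,0.007,0,0.058,0],[0,0.01,-0.031,0.008,0,0.058,0],[0,0.01,-0.031,0.009,0,0.058,0],[0,0.009,-0.031,0.009,0,0.058,0],[0,0.009,-0.031,0.009,0,0.058,0],[0,0.008,-0.031,0.01,0,0.058,0],[0,0.007,-0.031,0.011,0,0.058,0],[0,0.007,-0.031,0.01,0,0.058,0]],
  ],
)

```text
time_s: 7.63
position: [0.5343, 0.1048, 0.1947]
eef_rot: [0.938, 0.184, 0.288, -0.06]
wrist_force: [0.5, -0.3, -2.7]
finger_gap: 0.0221
grip_force: 45.0
```

>>> jog_arm(
  rows=[
    [[0,0.007,-0.031,0.012,0,0.058,0],[0,0,0,0,0,0,0],[0,0,0,0,0,0,0],[0,0,0,0,0,0,0]],
  ],
)

```text
time_s: 7.97
position: [0.5399, 0.1369, 0.2086]
eef_rot: [0.933, 0.184, 0.303, -0.066]
wrist_force: [-0.2, 0.2, -3.1]
finger_gap: 0.0219
grip_force: 45.0
```

```bash
python3 - <<'E'
from h import *
p,r,s=now(); print(p.round(4),s['time_s'],s['wrist_force'].round(2),s['torque'].round(2),s['finger_gap'],s['qpos'].round(2))
up=down(22)*RY(45); zt=up.as_matrix()[:,2]
print('rot err',(r.inv()*up).as_rotvec().round(4),'mid',p-.019*r.as_matrix()[:,2])
for c in ['scene','top']:
    im,P,cal=shot(c); np.save(c+'1.npy',P)
    a=im; 
    q=P.reshape(-1,3); g=p-.019*r.as_matrix()[:,2]
    q=q[(np.hypot(q[:,0]-g[0],q[:,1]-g[1])<.04)&(q[:,2]>.09)]
    for lo in np.arange(.09,.27,.01):
        k=q[(q[:,2]>=lo)&(q[:,2]<lo+.01)]
        if len(k): print(c,lo.round(2),len(k),k.mean(0).round(3),k[:,:2].min(0).round(3),k[:,:2].max(0).round(3))
    uv=cal['camera_from_world']@[*g,1]; x=int(uv[0]/uv[2]*cal['fx']+cal['cx']);y=int(uv[1]/uv[2]*cal['fy']+cal['cy']); print(x,y)
    cv2.imwrite(f'pics/{c}1.png',cv2.resize(im[max(0,y-60):y+60,max(0,x-80):x+80],None,fx=5,fy=5,interpolation=cv2.INTER_CUBIC))
E
```

```text
[0.5399 0.1369 0.2086] 7.9667 [-0.21  0.24 -3.08] [-0.41  0.92  0.03] 0.021888666253977798 [ 0.02  0.28 -0.31  2.25 -1.36  0.01 -0.07]
rot err [-0.0141  0.1555 -0.0002] mid [0.52965169 0.132488   0.22391019]
scene 0.17 20 [0.546 0.136 0.178] [0.528 0.113] [0.553 0.158]
scene 0.18 152 [0.532 0.132 0.185] [0.502 0.102] [0.555 0.158]
scene 0.19 13 [0.531 0.137 0.194] [0.512 0.123] [0.54  0.153]
scene 0.2 13 [0.537 0.135 0.204] [0.527 0.124] [0.541 0.143]
scene 0.21 12 [0.538 0.136 0.216] [0.529 0.121] [0.542 0.144]
scene 0.22 14 [0.541 0.134 0.226] [0.531 0.122] [0.545 0.144]
scene 0.23 35 [0.534 0.135 0.235] [0.519 0.111] [0.546 0.154]
scene 0.24 58 [0.531 0.129 0.245] [0.514 0.103] [0.547 0.154]
scene 0.25 71 [0.526 0.131 0.255] [0.503 0.1  ] [0.549 0.153]
scene 0.26 66 [0.522 0.128 0.265] [0.499 0.098] [0.546 0.149]
300 178
top 0.17 6 [0.536 0.147 0.179] [0.51  0.143] [0.546 0.154]
top 0.18 65 [0.525 0.138 0.185] [0.503 0.108] [0.548 0.156]
top 0.19 1 [0.515 0.111 0.191] [0.515 0.111] [0.515 0.111]
top 0.2 4 [0.519 0.125 0.204] [0.517 0.122] [0.521 0.129]
top 0.21 6 [0.52  0.127 0.216] [0.517 0.12 ] [0.528 0.133]
top 0.22 8 [0.522 0.127 0.224] [0.519 0.119] [0.528 0.136]
top 0.23 32 [0.525 0.134 0.236] [0.508 0.114] [0.54  0.153]
top 0.24 46 [0.526 0.128 0.245] [0.513 0.106] [0.538 0.154]
top 0.25 76 [0.524 0.132 0.256] [0.507 0.104] [0.544 0.152]
top 0.26 57 [0.522 0.128 0.264] [0.502 0.101] [0.54 0.15]
329 183
```

View pics/scene1.png

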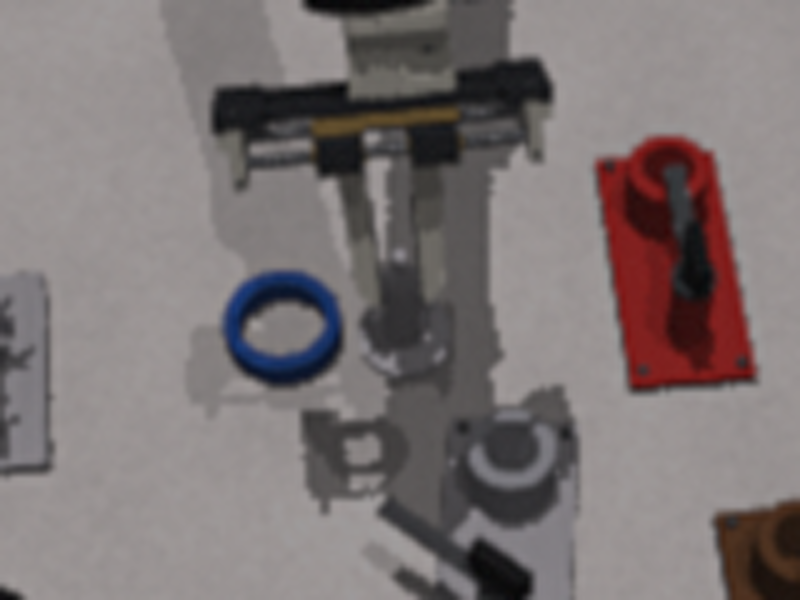

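```bash
cat > kin.py <<'E'
from h import *
import itertools
from scipy.optimize import least_squares
def fk(q,k,sg,ph):
    d1,L1,L2,L3,e,f,g=k; Z=lambda a:R.from_euler('z',a); Y=lambda a:R.from_euler('y',a)
    r=Z(sg[0]*q[0]); p=np.array([0,0,d1]); p=p+r.apply([g,0,0])
    r=r*Y(q[1]); p=p+r.apply([e,0,L1]); r=r*Z(sg[1]*q[2])*Y(q[3]); p=p+r.apply([-e+f,0,L2])
    r=r*Z(sg[2]*q[4])*Y(q[5]); p=p+r.apply([-f*0,0,L3]); return p,r*Z(sg[3]*q[6])*Z(ph)
E
python3 - <<'E'
from kin import *
D=[([-1.32447,.61485,-.01263,1.4234,.0081,1.10342,-.04039],[.1751,.62594,.19737],[.13595,.99072,0,0]),
([-.78,.36,.55,1.79,-.22,1.05,-.68],[.4691,.1689,.2456],[.868,.497,0,0]),
([-.15,.41,.77,1.8,-.33,1.06,-.44],[.4544,-.2055,.2403],[.981,.196,0,0]),
([-.17,.77,.68,1.7,-.4,.98,-.52],[.5323,-.176,.0864],[.975,.204,-.087,.016])]
p,r,s=now(); D.append((s['qpos'],p,r.as_quat()))
for sg in itertools.product([1,-1],repeat=4):
    def res(k): 
        o=[]
        for q,p,h in D:
            P,r=fk(q,k[:7],sg,k[7]); o+=list(P-p)+list(.2*(R.from_quat(h).inv()*r).as_rotvec())
        return o
    b=min((least_squares(res,[.3,.4,.4,.25,0,0,0,ph]) for ph in (1.57,-1.57,0)),key=lambda f:f.cost)
    if b.cost<.01: print(sg,b.cost,b.x.round(4),np.abs(b.fun).max())
E
```

```text
(-1, -1, -1, -1) 0.0007376127019720442 [ 0.2705  0.5401  0.3958  0.3279  0.0023  0.0051 -0.0115  1.5687] 0.02347986015600992
```

```bash
cat >> kin.py <<'E'
lo=np.array([-3.12,-.3,-1.34,.26,-1.36,.01,-2.84]); hi=np.array([3.12,2.06,1.32,2.42,4.5,1.98,2.84])
K=np.array([.2705,.5401,.3958,.3279,.0023,.0051,-.0115]); SG=(-1,-1,-1,-1); PH=np.pi/2
def ik(p,r,q0):
    m=.03
    f=lambda q:np.r_[(lambda t:np.r_[10*(t[0]-p),3*(r.inv()*t[1]).as_rotvec()])(fk(q,K,SG,PH)),.003*(q-q0)]
    b=least_squares(f,np.clip(q0,lo+m,hi-m),bounds=(lo+m,hi-m)); t=fk(b.x,K,SG,PH)
    return b.x,np.linalg.norm(t[0]-p),np.linalg.norm((r.inv()*t[1]).as_rotvec())
E
cat > sc.py <<'E'
from kin import *
q0=now()[2]['qpos']
seeds=[q0]+[np.array([-.35,.8,a,1.5,b,c,d]) for a in(-.6,.6) for b in(-.6,.6,2.5) for c in (.3,1) for d in (-1.5,0,1.5)]
mid=np.array([.5152,.1956,.112])
for beta in (45,):
  for hd in range(-160,181,20):
    r=down(hd)*RY(90-beta); p=mid+.019*r.as_matrix()[:,2]
    ok=[]
    for s in seeds:
        q,e,a=ik(p,r,s)
        if e<.003 and a<.02: ok.append(q)
    if ok:
        q=max(ok,key=lambda q:np.minimum(q-lo,hi-q)[1:].min()); c=min(ok,key=lambda q:abs(q-q0).max())
        print(beta,hd,len(ok),q.round(2),np.minimum(q-lo,hi-q)[1:].min().round(2),'| near',c.round(2))
E
python3 sc.py
```

```text
45 -160 33 [-0.38  1.01  0.03  1.17 -0.03  1.75  1.58] 0.23 | near [-0.38  1.01  0.03  1.17 -0.03  1.75  1.58]
45 -140 31 [-0.65  1.02  0.41  1.21 -0.07  1.7   1.99] 0.28 | near [-0.36  1.   -0.21  1.21  0.29  1.74  1.65]
45 -120 29 [-0.78  0.99  0.44  1.31  0.08  1.55  2.19] 0.43 | near [-0.41  0.97 -0.28  1.31  0.5   1.67  1.8 ]
45 -100 26 [-0.73  0.89  0.16  1.46  0.42  1.4   2.17] 0.58 | near [-0.5   0.9  -0.25  1.46  0.65  1.52  1.96]
45 -80 25 [-0.65  0.82 -0.09  1.65  0.75  1.28  2.14] 0.7 | near [-0.58  0.82 -0.2   1.65  0.81  1.33  2.09]
45 -60 37 [-0.75  0.74 -0.01  1.85  0.94  1.04  2.2 ] 0.57 | near [-0.75  0.74 -0.01  1.85  0.94  1.04  2.2 ]
45 -40 37 [-0.77  0.67 -0.    2.05  1.27  0.83  2.15] 0.37 | near [-1.53  1.13  1.29  2.06 -0.76  0.43 -2.27]
45 -20 14 [-0.79  0.62  0.09  2.24  1.78  0.63  1.96] 0.18 | near [-0.49  0.63 -0.31  2.24  1.77  0.86  2.03]
45 0 13 [-0.52  0.58 -0.08  2.38  2.39  0.67  1.79] 0.04 | near [-0.03  0.72 -0.77  2.38  2.15  1.01  2.17]
45 40 11 [-0.15  0.58 -0.01  2.39  3.79  0.64  1.43] 0.03 | near [ 0.37  0.7  -0.72  2.39  3.12  0.49  2.22]
45 60 15 [ 0.74  0.97 -1.16  2.26  2.16  0.22 -2.61] 0.16 | near [ 0.79  1.09 -1.31  2.26  1.92  0.38 -2.34]
45 80 29 [ 0.5   0.76 -0.66  2.07 -0.9   0.44  0.67] 0.35 | near [ 0.57  0.81 -0.78  2.07 -0.72  0.37  0.51]
45 100 32 [ 0.3   0.77 -0.39  1.87 -0.71  0.83  0.73] 0.55 | near [ 0.4   0.8  -0.54  1.87 -0.58  0.77  0.62]
45 120 32 [ 0.12  0.82 -0.21  1.66 -0.59  1.15  0.85] 0.76 | near [ 0.34  0.88 -0.58  1.66 -0.32  1.05  0.61]
45 140 33 [ 0.23  0.95 -0.55  1.48 -0.17  1.31  0.72] 0.67 | near [ 0.23  0.95 -0.55  1.48 -0.17  1.31  0.72]
45 160 34 [ 0.1   1.   -0.53  1.32 -0.03  1.53  0.88] 0.45 | near [ 0.1   1.   -0.53  1.32 -0.03  1.53  0.88]
45 180 33 [-0.12  1.01 -0.3   1.21 -0.01  1.69  1.2 ] 0.29 | near [-0.12  1.01 -0.3   1.21 -0.01  1.69  1.2 ]
```

```bash
python3 - <<'E'
from kin import *
p,r,s=now()
up=down(140)*RY(45); zt=up.as_matrix()[:,2]
T=np.array([.5152,.1956,.11+.065])+.019*zt; print(T)
W=[([.50,.13,.26],down(45)),([.50,.13,.26],down(140)),(T,up)]
q=s['qpos']
for a,b in W:
    q,e,an=ik(np.array(a),b,q); print(q.round(2),round(e,4),round(an,3))
plan(p,r,W,grip=0,step=.034,ang=.11)
E
```

```text
[0.50490817 0.20423587 0.16156497]
[-0.4   0.34  0.19  1.73 -0.07  1.08 -0.97] 0.0 0.0
[-0.14  0.34 -0.15  1.73  0.06  1.07  0.56] 0.0 0.0
[ 0.12  0.83 -0.35  1.45 -0.33  1.44  0.81] 0.0 0.0
12 [[0,0.0,-0.001,-0.009,0.016,-0.089,-0.055],[0,-0.001,-0.002,-0.009,0.017,-0.089,-0.054],[0,-0.002,-0.002,-0.009,0.016,-0.09,-0.055],[0,-0.003,-0.002,-0.009,0.016,-0.089,-0.055],[0,-0.003,-0.002,-0.009,0.016,-0.089,-0.054],[0,-0.003,-0.003,-0.008,0.017,-0.089,-0.055],[0,-0.005,-0.003,-0.008,0.016,-0.09,-0.055],[0,0.0,0.0,0.0,0.0,0.0,-0.104],[0,0.0,0.0,0.0,0.0,0.0,-0.103],[0,0.0,0.0,0.0,0.0,0.0,-0.104],[0,0.0,0.0,0.0,0.0,0.0,-0.103],[0,0.0,0.0,0.0,0.0,0.0,-0.104]]
12 [[0,0.0,0.0,0.0,0.0,0.0,-0.104],[0,0.0,0.0,0.0,0.0,0.0,-0.103],[0,0.0,0.0,0.0,0.0,0.0,-0.104],[0,0.0,0.0,0.0,0.0,0.0,-0.104],[0,0.0,0.0,0.0,0.0,0.0,-0.103],[0,0.0,0.0,0.0,0.0,0.0,-0.104],[0,0.0,0.0,0.0,0.0,0.0,-0.103],[0,0.0,0.0,0.0,0.0,0.0,-0.104],[0,0.0,0.0,0.0,0.0,0.0,-0.104],[0,0.0,0.0,0.0,0.0,0.0,-0.103],[0,0.0,0.0,0.0,0.0,0.0,-0.104],[0,0.005,0.008,0.012,0.0,0.098,0.0]]
7 [[0,0.005,0.007,0.013,0.0,0.098,0.0],[0,0.003,0.008,0.013,0.0,0.098,0.0],[0,0.001,0.007,0.014,0.0,0.099,0.0],[0,0.001,0.008,0.013,0.0,0.098,0.0],[0,-0.001,0.007,0.014,0.0,0.098,0.0],[0,-0.003,0.008,0.013,0.0,0.098,0.0],[0,-0.003,0.007,0.013,0.0,0.098,0.0]]
```

>>> jog_arm(
  rows=[
    [[0,0,-0.001,-0.009,0.016,-0.089,-0.055],[0,-0.001,-0.002,-0.009,0.016,-0.089,-0.055],[0,-0.002,-0.002,-0.009,0.016,-0.089,-0.055],[0,-0.003,-0.002,-0.009,0.016,-0.089,-0.055],[0,-0.003,-0.002,-0.009,0.016,-0.089,-0.055],[0,-0.003,-0.003,-0.008,0.016,-0.089,-0.055],[0,-0.005,-0.003,-0.008,0.016,-0.089,-0.055],[0,0,0,0,0,0,-0.1],[0,0,0,0,0,0,-0.1],[0,0,0,0,0,0,-0.1],[0,0,0,0,0,0,-0.1],[0,0,0,0,0,0,-0.1]],
  ],
)

```text
time_s: 9.07
position: [0.5172, 0.1455, 0.2353]
eef_rot: [0.822, 0.558, 0.117, -0.005]
wrist_force: [0.3, -0.1, -2.4]
finger_gap: 0.0223
grip_force: 45.0
```

>>> jog_arm(
  rows=[
    [[0,0,0,0,0,0,-0.1],[0,0,0,0,0,0,-0.1],[0,0,0,0,0,0,-0.1],[0,0,0,0,0,0,-0.1],[0,0,0,0,0,0,-0.1],[0,0,0,0,0,0,-0.1],[0,0,0,0,0,0,-0.1],[0,0,0,0,0,0,-0.1],[0,0,0,0,0,0,-0.1],[0,0,0,0,0,0,-0.1],[0,0,0,0,0,0,-0.1],[0,0,0,0,0,0,0]],
  ],
)

```text
time_s: 10.07
position: [0.5171, 0.1453, 0.2353]
eef_rot: [0.411, 0.904, 0.102, 0.057]
wrist_force: [-0.7, 0.3, -1.7]
finger_gap: 0.0221
grip_force: 45.0
```

```bash
cat > t.py <<'E'
from kin import *
p,r,s=now()
up=down(140)*RY(45); zt=up.as_matrix()[:,2]
T=np.array([.5152,.1956,.11+.065])+.019*zt
print(p.round(4),np.degrees(np.arctan2(*r.as_matrix()[[1,0],0])),s['qpos'].round(2),s['time_s'],s['wrist_force'].round(1),s['finger_gap'])
plan(p,r,[(T,up)],grip=0,step=.034,ang=.1)
E
python3 t.py
```

```text
[0.5171 0.1453 0.2353] 131.01156997108993 [-0.39  0.3   0.17  1.9  -0.21  0.75  0.63] 10.0667 [-0.7  0.3 -1.7] 0.02211787564323098
9 [[0,0.006,0.001,0.009,0.031,0.091,-0.006],[0,0.005,0.002,0.009,0.031,0.09,-0.006],[0,0.005,0.002,0.009,0.032,0.091,-0.006],[0,0.003,0.002,0.01,0.031,0.091,-0.007],[0,0.002,0.003,0.01,0.031,0.091,-0.006],[0,0.002,0.003,0.01,0.031,0.09,-0.006],[0,0.001,0.003,0.01,0.031,0.091,-0.006],[0,0.0,0.003,0.01,0.031,0.091,-0.006],[0,-0.002,0.004,0.01,0.032,0.091,-0.006]]
```

>>> jog_arm(
  rows=[
    [[0,0.006,0.001,0.009,0.031,0.091,-0.006],[0,0.005,0.002,0.009,0.031,0.091,-0.006],[0,0.005,0.002,0.009,0.031,0.091,-0.006],[0,0.003,0.002,0.01,0.031,0.091,-0.006],[0,0.002,0.003,0.01,0.031,0.091,-0.006],[0,0.002,0.003,0.01,0.031,0.091,-0.006],[0,0.001,0.003,0.01,0.031,0.091,-0.006],[0,0,0.003,0.01,0.031,0.091,-0.006],[0,-0.002,0.004,0.01,0.031,0.091,-0.006],[0,0,0,0,0,0,0],[0,0,0,0,0,0,0]],
  ],
)

```text
time_s: 10.98
position: [0.5052, 0.204, 0.1584]
eef_rot: [0.318, 0.867, 0.131, -0.361]
wrist_force: [-1.2, -0.6, -1.4]
finger_gap: 0.0222
grip_force: 45.0
```

```bash
python3 t.py; python3 - <<'E'
from h import *
p,r,s=now(); g=p-.019*r.as_matrix()[:,2]; print('grasp pt',g.round(4),'nozzle ax',r.apply([np.sin(np.radians(135)),0,np.cos(np.radians(135))]).round(3), r.apply([-np.sin(np.radians(135)),0,np.cos(np.radians(135))]).round(3))
for c in ['scene','top']:
    im,P,cal=shot(c); np.save(c+'2.npy',P)
    q=P.reshape(-1,3); q=q[(np.hypot(q[:,0]-g[0],q[:,1]-g[1])<.05)&(q[:,2]>.09)]
    for lo in np.arange(.08,.27,.01):
        k=q[(q[:,2]>=lo)&(q[:,2]<lo+.01)]
        if len(k): print(c,lo.round(2),len(k),k.mean(0).round(3),k[:,:2].min(0).round(3),k[:,:2].max(0).round(3))
    uv=cal['camera_from_world']@[*g,1]; x=int(uv[0]/uv[2]*cal['fx']+cal['cx']);y=int(uv[1]/uv[2]*cal['fy']+cal['cy'])
    print(x,y); cv2.imwrite(f'pics/{c}2.png',cv2.resize(im[max(0,y-50):y+50,max(0,x-65):x+65],None,fx=6,fy=6,interpolation=cv2.INTER_CUBIC))
E
```

```text
[0.5052 0.204  0.1584] 139.5523932400966 [-0.08  0.82 -0.04  1.43 -0.52  1.5   0.95] 10.9833 [-1.2 -0.6 -1.4] 0.022228752248538302
1 [[0,0.002,0.0,-0.002,0.001,-0.003,-0.006]]
grasp pt [0.5155 0.1953 0.1718] nozzle ax [0.004 0.001 1.   ] [ 0.763 -0.646 -0.003]
scene 0.12 6 [0.517 0.216 0.127] [0.493 0.205] [0.533 0.222]
scene 0.13 47 [0.51  0.213 0.133] [0.488 0.201] [0.527 0.223]
scene 0.14 6 [0.524 0.203 0.144] [0.521 0.198] [0.526 0.206]
scene 0.15 1 [0.522 0.206 0.156] [0.522 0.206] [0.522 0.206]
scene 0.17 5 [0.522 0.202 0.177] [0.514 0.182] [0.543 0.209]
scene 0.18 35 [0.527 0.197 0.186] [0.502 0.175] [0.549 0.212]
scene 0.19 40 [0.528 0.194 0.195] [0.506 0.17 ] [0.552 0.207]
scene 0.2 44 [0.528 0.191 0.206] [0.512 0.161] [0.564 0.207]
scene 0.21 23 [0.525 0.191 0.214] [0.511 0.157] [0.557 0.203]
scene 0.22 8 [0.526 0.185 0.225] [0.518 0.154] [0.544 0.199]
scene 0.23 10 [0.521 0.191 0.235] [0.514 0.155] [0.545 0.198]
scene 0.26 16 [0.547 0.163 0.264] [0.532 0.149] [0.563 0.184]
322 188
top 0.12 8 [0.496 0.201 0.129] [0.489 0.181] [0.505 0.219]
top 0.13 179 [0.509 0.201 0.135] [0.488 0.171] [0.542 0.224]
top 0.14 8 [0.505 0.198 0.145] [0.499 0.179] [0.518 0.216]
top 0.15 2 [0.507 0.205 0.16 ] [0.505 0.202] [0.51  0.207]
top 0.16 3 [0.505 0.199 0.166] [0.503 0.192] [0.507 0.205]
top 0.17 4 [0.505 0.197 0.174] [0.503 0.189] [0.51  0.207]
top 0.18 29 [0.515 0.194 0.186] [0.501 0.174] [0.535 0.212]
top 0.19 62 [0.521 0.19  0.195] [0.503 0.157] [0.544 0.212]
top 0.2 95 [0.525 0.187 0.205] [0.504 0.16 ] [0.559 0.207]
top 0.21 92 [0.532 0.183 0.215] [0.506 0.155] [0.562 0.204]
top 0.22 67 [0.542 0.173 0.225] [0.509 0.148] [0.563 0.202]
top 0.23 17 [0.526 0.186 0.234] [0.511 0.148] [0.565 0.199]
top 0.26 46 [0.548 0.166 0.266] [0.527 0.147] [0.563 0.189]
303 192
```

View pics/scene2.png

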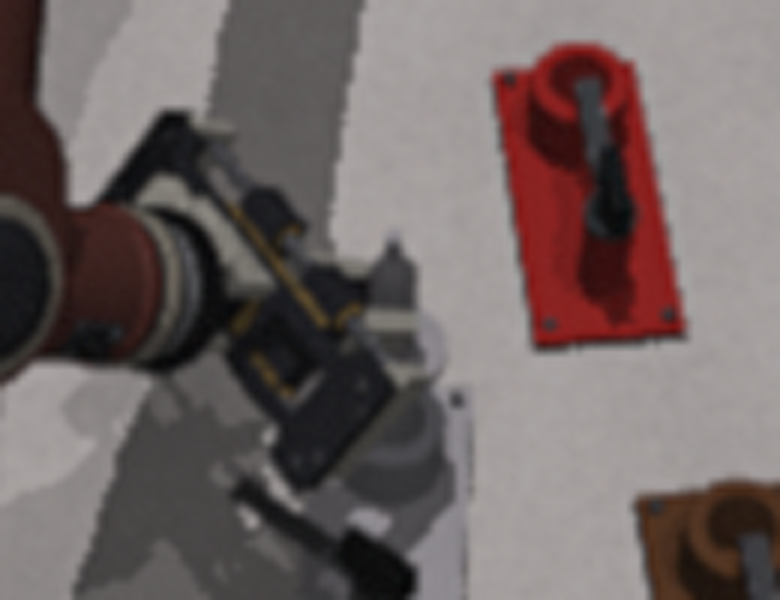

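>>> jog_arm(
  rows=[
    [[0,0.007,0,0.007,0,0,0],[0,0.007,0,0.007,0,0,0],[0,0.007,0,0.007,0,0,0],[0,0.007,0,0.007,0,0,0],[0,0.004,0,0.004,0,0,0],[0,0.002,0,0.002,0,0,0],[0,0,0,0,0,0,0],[0,0,0,0,0,0,0]],
  ],
)

```text
time_s: 11.75
position: [0.4685, 0.2358, 0.1618]
eef_rot: [0.316, 0.868, 0.133, -0.36]
wrist_force: [1.1, -0.3, -1.5]
finger_gap: 0.0222
grip_force: 45.0
```

```bash
cat > st.py <<'E'
from h import *
p,r,s=now(); g=p-.019*r.as_matrix()[:,2]; print('grasp',g.round(4),'ax',r.apply([-.7071,0,-.7071]).round(3),s['wrist_force'].round(1),s['torque'].round(2),s['time_s'],s['qpos'].round(2))
print('to socket axis, tool frame',r.inv().apply([.5152-g[0],.1956-g[1],0]).round(4),'10mm down',r.inv().apply([0,0,-.01]).round(4))
E
python3 st.py
```

```text
grasp [0.4787 0.2271 0.1752] ax [ 0.765 -0.645 -0.002] [ 1.1 -0.3 -1.5] [-0.73 -0.82  0.05] 11.75 [-0.13  0.77 -0.05  1.54 -0.55  1.42  0.95]
to socket axis, tool frame [-0.034  -0.0006 -0.0341] 10mm down [-0.0071 -0.      0.0071]
```

>>> jog_arm(
  rows=[
    [[0,-0.012,0,-0.012,0,0,0],[0,-0.012,0,-0.012,0,0,0],[0,-0.01,0,-0.01,0,0,0],[0,0,0,0,0,0,0],[0,-0.007,0,0.007,0,0,0],[0,-0.007,0,0.007,0,0,0],[0,-0.007,0,0.007,0,0,0],[0,-0.007,0,0.007,0,0,0],[0,-0.005,0,0.005,0,0,0],[0,0,0,0,0,0,0],[0,0,0,0,0,0,0]],
  ],
)

```text
time_s: 12.67
position: [0.5045, 0.2054, 0.1146]
eef_rot: [0.316, 0.867, 0.133, -0.361]
wrist_force: [0.2, -0.0, -2.0]
finger_gap: 0.0221
grip_force: 45.0
```

```bash
python3 st.py
```

```text
grasp [0.5148 0.1967 0.128 ] ax [ 0.765 -0.644 -0.004] [ 0.2 -0.  -2. ] [-0.68 -0.82 -0.  ] 12.6667 [-0.08  0.87 -0.04  1.46 -0.52  1.43  1.  ]
to socket axis, tool frame [-0.0007 -0.0006 -0.0007] 10mm down [-0.0071 -0.      0.007 ]
```

>>> jog_arm(
  rows=[
    [[0,-0.004,0,0.003,0,0,0],[0,-0.003,0,0.003,0,0,0],[0,-0.002,0,0.002,0,0,0],[0,-0.0014,0,0.0014,0,0,0],[0,-0.0007,0,0.0007,0,0,0],[0,0,0,0,0,0,0],[0,0,0,0,0,0,0]],
  ],
)

```text
time_s: 13.25
position: [0.5056, 0.2046, 0.1001]
eef_rot: [0.316, 0.868, 0.133, -0.36]
wrist_force: [0.2, -0.1, -2.7]
finger_gap: 0.0219
grip_force: 45.0
```

>>> jog_arm(
  rows=[
    [[0,-0.0007,0,0.0007,0,0,0],[0,-0.0007,0,0.0007,0,0,0],[0,0,0,0,0,0,0]],
  ],
)

```text
time_s: 13.5
position: [0.5054, 0.2046, 0.0981]
eef_rot: [0.316, 0.867, 0.133, -0.36]
wrist_force: [0.2, -1.0, -1.2]
finger_gap: 0.0224
grip_force: 45.0
```

```bash
python3 st.py
```

```text
grasp [0.5157 0.1959 0.1115] ax [ 0.765 -0.644 -0.003] [ 0.2 -1.  -1.2] [-0.82 -0.69  0.08] 13.5 [-0.08  0.89 -0.04  1.47 -0.52  1.41  1.01]
to socket axis, tool frame [ 0.0002 -0.0005  0.0002] 10mm down [-0.0071 -0.      0.0071]
```

>>> jog_arm(
  rows=[
    [[0,-0.0007,0,0.0007,0,0,0],[0,0,0,0,0,0,0]],
  ],
)

```text
time_s: 13.67
position: [0.5054, 0.2045, 0.0971]
eef_rot: [0.316, 0.867, 0.133, -0.36]
wrist_force: [0.3, -1.0, -1.2]
finger_gap: 0.0222
grip_force: 45.0
```

>>> jog_arm(
  rows=[
    [[0,-0.0007,0,0.0007,0,0,0],[0,0,0,0,0,0,0]],
  ],
)

```text
time_s: 13.83
position: [0.5054, 0.2045, 0.0964]
eef_rot: [0.316, 0.867, 0.133, -0.361]
wrist_force: [-0.6, -2.2, -0.3]
finger_gap: 0.0222
grip_force: 45.0
```

>>> jog_arm(
  rows=[
    [[0,-0.0009,-0.0004,0.0005,0,0,0],[0,0,0,0,0,0,0]],
  ],
)

```text
time_s: 14.0
position: [0.5055, 0.2044, 0.0962]
eef_rot: [0.316, 0.867, 0.133, -0.361]
wrist_force: [-0.1, -3.3, 4.1]
finger_gap: 0.0219
grip_force: 45.0
```

>>> jog_arm(
  rows=[
    [[0,-0.0007,0,0.0007,0,0,0],[0,0,0,0,0,0,0]],
  ],
)

```text
time_s: 14.17
position: [0.5055, 0.2045, 0.0961]
eef_rot: [0.316, 0.867, 0.134, -0.361]
wrist_force: [-0.3, -2.8, 8.0]
finger_gap: 0.0221
grip_force: 45.0
```

>>> jog_arm(
  rows=[
    [[0,-0.0004,0,0.0004,0,0,0],[0,0,0,0,0,0,0],[0,0,0,0,0,0,0],[0,0,0,0,0,0,0]],
  ],
)

```text
time_s: 14.5
position: [0.5055, 0.2045, 0.0961]
eef_rot: [0.316, 0.867, 0.134, -0.361]
wrist_force: [-0.2, -3.7, 9.2]
finger_gap: 0.0222
grip_force: 45.0
```

>>> jog_arm(
  rows=[
    [[0,0,0,0,0,0,0],[0,0,0,0,0,0,0],[0,0,0,0,0,0,0],[0,0,0,0,0,0,0],[0,0,0,0,0,0,0]],
  ],
)

```text
time_s: 14.92
position: [0.5055, 0.2045, 0.0961]
eef_rot: [0.316, 0.867, 0.134, -0.361]
wrist_force: [0.7, -4.0, 9.8]
finger_gap: 0.0221
grip_force: 45.0
```

```bash
python3 st.py; python3 - <<'E'
from h import *
im,P,cal=shot('scene'); q=P.reshape(-1,3); d=np.hypot(q[:,0]-.5152,q[:,1]-.1956)
k=q[(d<.032)&(q[:,2]>.03)&(q[:,2]<.09)]
h,e=np.histogram(k[:,2],np.arange(.03,.09,.002)); print(dict(zip(e.round(3),h)))
E
```

```text
grasp [0.5158 0.1958 0.1094] ax [ 0.765 -0.644 -0.005] [ 0.7 -4.   9.8] [-0.21  0.8   0.52] 14.9167 [-0.08  0.9  -0.04  1.47 -0.52  1.4   1.01]
to socket axis, tool frame [ 0.0003 -0.0005  0.0003] 10mm down [-0.0071 -0.      0.007 ]
{np.float64(0.03): np.int64(3), np.float64(0.032): np.int64(3), np.float64(0.034): np.int64(2), np.float64(0.036): np.int64(3), np.float64(0.038): np.int64(1), np.float64(0.04): np.int64(1), np.float64(0.042): np.int64(3), np.float64(0.044): np.int64(2), np.float64(0.046): np.int64(1), np.float64(0.048): np.int64(3), np.float64(0.05): np.int64(1), np.float64(0.052): np.int64(2), np.float64(0.054): np.int64(1), np.float64(0.056): np.int64(1), np.float64(0.058): np.int64(2), np.float64(0.06): np.int64(4), np.float64(0.062): np.int64(1), np.float64(0.064): np.int64(0), np.float64(0.066): np.int64(5), np.float64(0.068): np.int64(10), np.float64(0.07): np.int64(20), np.float64(0.072): np.int64(12), np.float64(0.074): np.int64(10), np.float64(0.076): np.int64(1), np.float64(0.078): np.int64(1), np.float64(0.08): np.int64(1), np.float64(0.082): np.int64(0), np.float64(0.084): np.int64(1), np.float64(0.086): np.int64(0)}
```

>>> jog_arm(
  rows=[
    [[70,0,0,0,0,0,0],[70,0,0,0,0,0,0],[70,0,0,0,0,0,0],[70,0,0,0,0,0,0],[70,0,0,0,0,0,0],[70,0,0,0,0,0,0]],
  ],
)

```text
time_s: 15.47
position: [0.5055, 0.2046, 0.0933]
eef_rot: [0.316, 0.867, 0.133, -0.36]
wrist_force: [-0.7, 0.6, -0.4]
finger_gap: 0.0576
grip_force: 0.0
```

>>> jog_arm(
  rows=[
    [[70,0,0,-0.008,0,0,0],[70,0,0,-0.02,0,0,0],[70,0,0,-0.025,0,0,0],[70,0,0,-0.025,0,0,0],[70,0,0,-0.025,0,0,0],[70,0,0,-0.025,0,0,0],[70,0,0,-0.025,0,0,0],[70,0,0,0,0,0,0]],
  ],
)

```text
time_s: 16.13
position: [0.5921, 0.1308, 0.204]
eef_rot: [0.318, 0.869, 0.134, -0.356]
wrist_force: [-0.6, -0.1, -0.2]
finger_gap: 0.065
grip_force: 0.0
```

```bash
python3 - <<'E'
from kin import *
p,r,s=now(); print(p.round(4),s['time_s'],s['wrist_force'].round(1),s['finger_gap'],s['qpos'].round(2))
for c in ['top','scene']:
    im,P,cal=shot(c); q=P.reshape(-1,3); d=np.hypot(q[:,0]-.5152,q[:,1]-.1956)
    k=q[(d<.035)&(q[:,2]>.066)&(q[:,2]<.078)]; print(c,'collar',np.median(k,0),cv2.minEnclosingCircle(k[:,:2].astype(np.float32)),len(k))
    k=q[(d<.035)&(q[:,2]>.15)&(q[:,2]<.18)]; print('tip',len(k),k.mean(0).round(4),k[:,2].max())
    g=q[(np.hypot(q[:,0]-.6225,q[:,1]-.2182)<.035)&(q[:,2]>.1)&(q[:,2]<.125)]; 
    if len(g)>20: print('grip',cv2.minAreaRect(g[:,:2].astype(np.float32)),len(g))
    if c=='scene':
        cv2.imwrite('pics/s3.png',cv2.resize(im[140:260,260:420],None,fx=5,fy=5,interpolation=cv2.INTER_CUBIC))
q=s['qpos']
for tgt in (68.5,248.5,):
    for dz in (.25,.09):
        qq,e,a=ik(np.array([.6225,.2182,dz]),down(tgt),q); print(tgt,qq.round(2),round(e,4),round(a,3))
    for w in (-57,): 
        qq,e,a=ik(np.array([.6225,.2182,.09]),down(tgt+w),q); print(tgt+w,qq.round(2),round(e,4),round(a,3))
E
```

```text
[0.5921 0.1308 0.204 ] 16.1333 [-0.6 -0.1 -0.2] 0.06504358619386896 [ 0.01  0.9  -0.01  1.08 -0.48  1.77  0.92]
top collar [0.51150494 0.19469691 0.07060317] ((0.5149505138397217, 0.19617988169193268), 0.027719315141439438) 218
tip 23 [0.5134 0.1966 0.1622] 0.17563436254355946
grip ((0.622864842414856, 0.2181982398033142), (0.043582458049058914, 0.014067335054278374), 68.26200866699219) 86
scene collar [0.5243402  0.19978451 0.07062409] ((0.5161909461021423, 0.19464530050754547), 0.029369128867983818) 148
tip 25 [0.5192 0.1963 0.1614] 0.17644191451636937
grip ((0.6245890855789185, 0.21850350499153137), (0.04392045736312866, 0.014700331725180149), 67.58753204345703) 83
68.5 [-0.64  0.63  0.53  1.34 -0.32  1.25 -0.47] 0.0 0.0
68.5 [-0.69  0.82  0.62  1.51 -0.53  0.99 -0.3 ] 0.0 0.0
11.5 [-0.83  0.91  0.9   1.51 -0.77  1.1  -1.12] 0.0 0.0
248.5 [-0.12  0.61 -0.37  1.34  0.22  1.23  2.26] 0.0 0.0
248.5 [-0.11  0.77 -0.39  1.51  0.33  0.93  2.17] 0.0 0.0
191.5 [-0.29  0.74 -0.07  1.51  0.06  0.89  1.38] 0.0 0.0
```

View pics/s3.png

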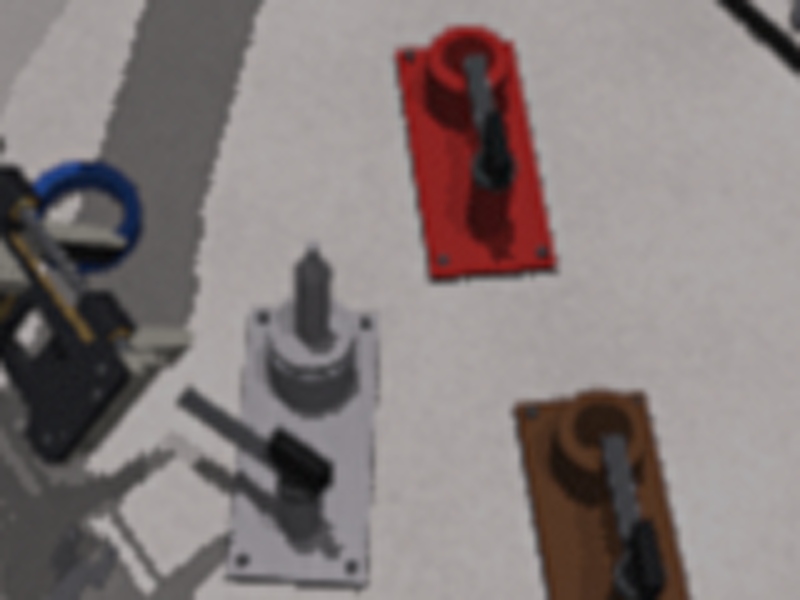

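```bash
python3 - <<'E'
from kin import *
p,r,s=now()
plan(p,r,[([.61,.18,.25],down(120)),([.6227,.2182,.22],down(68.3))],grip=70,step=.034,ang=.11)
E
```

```text
12 [[70,0.005,0.006,-0.003,-0.017,-0.097,0.041],[70,0.006,0.006,-0.004,-0.016,-0.098,0.041],[70,0.005,0.006,-0.004,-0.017,-0.097,0.041],[70,0.005,0.006,-0.004,-0.017,-0.098,0.041],[70,0.005,0.005,-0.005,-0.016,-0.097,0.042],[70,0.005,0.006,-0.005,-0.017,-0.098,0.041],[70,0.004,0.005,-0.005,-0.017,-0.097,0.041],[70,0.004,0.005,-0.006,-0.016,-0.098,0.041],[70,0.003,0.003,0.003,0.0,0.0,0.1],[70,0.003,0.003,0.004,0.0,0.0,0.101],[70,0.004,0.003,0.003,0.0,0.0,0.1],[70,0.004,0.002,0.003,0.0,0.0,0.1]]
5 [[70,0.004,0.002,0.004,0.0,0.0,0.1],[70,0.004,0.002,0.003,0.0,0.0,0.101],[70,0.005,0.001,0.003,0.0,0.0,0.1],[70,0.004,0.0,0.003,0.0,0.0,0.1],[70,0.005,0.001,0.004,0.0,0.0,0.1]]
```

>>> jog_arm(
  rows=[
    [[70,0.005,0.006,-0.003,-0.017,-0.097,0.041],[70,0.006,0.006,-0.004,-0.017,-0.098,0.041],[70,0.005,0.006,-0.004,-0.017,-0.097,0.041],[70,0.005,0.006,-0.004,-0.017,-0.098,0.041],[70,0.005,0.005,-0.005,-0.016,-0.097,0.042],[70,0.005,0.006,-0.005,-0.017,-0.098,0.041],[70,0.004,0.005,-0.005,-0.017,-0.097,0.041],[70,0.004,0.005,-0.006,-0.016,-0.098,0.041],[70,0.003,0.003,0.003,0,0,0.1],[70,0.003,0.003,0.004,0,0,0.1],[70,0.004,0.003,0.003,0,0,0.1],[70,0.004,0.002,0.003,0,0,0.1]],
  ],
)

```text
time_s: 17.23
position: [0.6125, 0.1988, 0.2351]
eef_rot: [0.663, 0.749, -0.001, -0.002]
wrist_force: [0.3, 0.0, -0.1]
finger_gap: 0.0653
grip_force: 0.0
```

>>> jog_arm(
  rows=[
    [[70,0.004,0.002,0.004,0,0,0.1],[70,0.004,0.002,0.003,0,0,0.1],[70,0.005,0.001,0.003,0,0,0.1],[70,0.004,0,0.003,0,0,0.1],[70,0.005,0.001,0.004,0,0,0.1],[70,0,0,0,0,0,0],[70,0,0,0,0,0,0]],
  ],
)

```text
time_s: 17.82
position: [0.6208, 0.2198, 0.2182]
eef_rot: [0.826, 0.564, -0.002, -0.001]
wrist_force: [0.1, -0.6, 0.2]
finger_gap: 0.0649
grip_force: 0.0
```

```bash
cat > kn.py <<'E'
from kin import *
import sys
p,r,s=now(); az,z=map(float,sys.argv[1:3])
print(p.round(4),np.degrees(np.arctan2(*r.as_matrix()[[1,0],0])).round(2),s['time_s'],s['qpos'].round(2),s['wrist_force'].round(1),s['torque'].round(2))
plan(p,r,[([.6227,.2182,z],down(az))],grip=int(sys.argv[3]),step=.03,ang=.1)
E
python3 kn.py 68.3 .091 70
```

```text
[0.6208 0.2198 0.2182] 68.71 17.8167 [-0.64  0.66  0.51  1.37 -0.32  1.2  -0.48] [ 0.1 -0.6  0.2] [-0.14  0.1  -0.  ]
5 [[70,0.0,0.001,0.025,-0.001,0.0,0.001],[70,0.0,0.0,0.026,-0.001,0.001,0.002],[70,0.0,0.001,0.025,0.0,0.0,0.001],[70,0.0,0.0,0.026,-0.001,0.001,0.002],[70,-0.001,0.001,0.025,-0.001,0.0,0.001]]
```

>>> jog_arm(
  rows=[
    [[70,0,0.001,0.025,0,0,0.001],[70,0,0,0.026,0,0,0.002],[70,0,0.001,0.025,0,0,0.001],[70,0,0,0.026,0,0,0.002],[70,0,0,0.015,0,0,0.001],[70,0,0,0.01,0,0,0],[70,0,0,0,0,0,0],[70,0,0,0,0,0,0]],
  ],
)

```text
time_s: 18.48
position: [0.6245, 0.218, 0.0932]
eef_rot: [0.829, 0.56, -0.0, -0.0]
wrist_force: [0.8, 0.0, 0.4]
finger_gap: 0.0649
grip_force: 0.0
```

```bash
python3 kn.py 68.3 .091 70
```

```text
[0.6245 0.218  0.0932] 68.1 18.4833 [-0.62  0.78  0.46  1.51 -0.39  0.94 -0.43] [0.8 0.  0.4] [-0.04  0.13 -0.02]
1 [[70,0.0,-0.002,0.002,-0.001,0.0,-0.004]]
```

>>> jog_arm(
  rows=[
    [[10,0,-0.0015,0.002,0,0,0],[0,0,0,0,0,0,0],[0,0,0,0,0,0,0],[0,0,0,0,0,0,0],[0,0,0,0,0,0,0],[0,0,0,0,0,0,0],[0,0,0,0,0,0,0],[0,0,0,0,0,0,0],[0,0,0,0,0,0,0]],
  ],
  newtons=30,
)

```text
time_s: 19.23
position: [0.623, 0.2188, 0.0909]
eef_rot: [0.829, 0.56, -0.0, -0.0]
wrist_force: [-0.4, -0.0, 0.3]
finger_gap: 0.0124
grip_force: 30.0
```

```bash
python3 kn.py 68.3 .091 0
```

```text
[0.623  0.2188 0.0909] 68.06 19.2333 [-0.62  0.78  0.45  1.52 -0.39  0.94 -0.43] [-0.4 -0.   0.3] [-0.07  0.14  0.01]
1 [[0,-0.001,0.0,0.0,-0.001,0.0,-0.004]]
```

>>> jog_arm(
  rows=[
    [[0,0,0,0,0,0,0.05],[0,0,0,0,0,0,0.08],[0,0,0,0,0,0,0.08],[0,0,0,0,0,0,0.08],[0,0,0,0,0,0,0.08],[0,0,0,0,0,0,0.08],[0,0,0,0,0,0,0.08],[0,0,0,0,0,0,0.08],[0,0,0,0,0,0,0.08],[0,0,0,0,0,0,0.08],[0,0,0,0,0,0,0.05],[0,0,0,0,0,0,0]],
  ],
)

```text
time_s: 20.23
position: [0.6231, 0.2187, 0.0909]
eef_rot: [0.983, 0.183, -0.0, 0.0]
wrist_force: [0.6, -0.6, 0.9]
finger_gap: 0.0122
grip_force: 30.0
```

```bash
python3 kn.py 11.5 .091 0
```

```text
[0.6231 0.2187 0.0909] 21.05 20.2333 [-0.73  0.83  0.68  1.52 -0.58  1.   -1.1 ] [ 0.6 -0.6  0.9] [-0.12  0.23  0.  ]
2 [[0,0.0,0.0,0.0,0.0,0.0,0.083],[0,0.0,0.0,0.0,0.0,0.001,0.084]]
```

Remaining ~10°; go to the stop, slightly past, watching torque.

>>> jog_arm(
  rows=[
    [[0,0,0,0,0,0,0.06],[0,0,0,0,0,0,0.05],[0,0,0,0,0,0,0.04],[0,0,0,0,0,0,0.02],[0,0,0,0,0,0,0]],
  ],
)

```text
time_s: 20.65
position: [0.6231, 0.2186, 0.0909]
eef_rot: [0.995, 0.099, -0.0, -0.0]
wrist_force: [-0.3, -0.0, 1.4]
finger_gap: 0.0125
grip_force: 30.0
```

```bash
python3 kn.py 11.5 .091 0
```

```text
[0.6231 0.2186 0.0909] 11.39 20.65 [-0.75  0.84  0.72  1.52 -0.62  1.02 -1.23] [-0.3 -0.   1.4] [-0.08  0.2   0.07]
1 [[0,0.0,0.0,0.0,0.0,0.001,-0.002]]
```

>>> jog_arm(
  rows=[
    [[0,0,0,0,0,0,0.02],[0,0,0,0,0,0,0.02],[0,0,0,0,0,0,0],[0,0,0,0,0,0,0]],
  ],
)

```text
time_s: 20.98
position: [0.6231, 0.2186, 0.0909]
eef_rot: [0.997, 0.079, -0.0, -0.0]
wrist_force: [-0.6, -2.3, 0.9]
finger_gap: 0.012
grip_force: 30.6
```

```bash
python3 kn.py 11.5 .091 0
```

```text
[0.6231 0.2186 0.0909] 9.1 20.9833 [-0.75  0.84  0.73  1.52 -0.62  1.02 -1.27] [-0.6 -2.3  0.9] [-0.2   0.23  0.36]
1 [[0,0.0,0.0,0.0,0.0,0.001,-0.042]]
```

>>> jog_arm(
  rows=[
    [[70,0,0,0,0,0,0],[70,0,0,0,0,0,0],[70,0,0,0,0,0,0],[70,0,0,0,0,0,0],[70,0,0,0,0,0,0],[70,0,0,-0.01,0,0,0],[70,0,0,-0.03,0,0,0],[70,0,0,-0.035,0,0,0],[70,0,0,-0.035,0,0,0],[70,0,0,-0.035,0,0,0],[70,0,0,0,0,0,0]],
  ],
)

```text
time_s: 21.9
position: [0.6277, 0.2179, 0.2453]
eef_rot: [0.997, 0.079, 0.008, -0.001]
wrist_force: [-0.0, -0.0, -0.1]
finger_gap: 0.0654
grip_force: 0.0
```

>>> jog_arm(
  rows=[
    [[70,-0.03,0.03,0,0,0,0],[70,-0.03,0.03,0,0,0,0],[70,-0.03,0.03,0,0,0,0],[70,-0.03,0.03,0,0,0,0],[70,0,0.03,0,0,0,0],[70,0,0,0,0,0,0]],
  ],
)

```text
time_s: 22.4
position: [0.5288, 0.0458, 0.238]
eef_rot: [0.997, 0.073, 0.001, 0.001]
wrist_force: [0.4, -0.5, 0.3]
finger_gap: 0.0653
grip_force: 0.0
```

```bash
python3 - <<'E'
from h import *
p,r,s=now(); print(p.round(4),s['time_s'],s['wrist_force'].round(1))
for c in ['top','scene']:
    im,P,cal=shot(c); q=P.reshape(-1,3); d=np.hypot(q[:,0]-.5152,q[:,1]-.1956)
    g=q[(np.hypot(q[:,0]-.6225,q[:,1]-.2182)<.035)&(q[:,2]>.1)&(q[:,2]<.125)]
    f=q[(np.hypot(q[:,0]-.575,q[:,1]-.208)<.03)&(q[:,2]>.074)&(q[:,2]<.09)]
    for k in (g,f):
        if len(k)>20: print(c,cv2.minAreaRect(k[:,:2].astype(np.float32)),len(k))
    k=q[(d<.04)&(q[:,2]>.1)&(q[:,2]<.19)]; print('nozzle',len(k),k.mean(0).round(4) if len(k) else '',k[:,2].max() if len(k) else '')
    if c=='scene': cv2.imwrite('pics/s4.png',cv2.resize(im[140:260,260:420],None,fx=5,fy=5,interpolation=cv2.INTER_CUBIC))
E
```

```text
[0.5288 0.0458 0.238 ] 22.4 [ 0.4 -0.5  0.3]
top ((0.6219220161437988, 0.21841195225715637), (0.042622581124305725, 0.012655600905418396), 11.7113676071167) 77
top ((0.5745099186897278, 0.2084989696741104), (0.0572507418692112, 0.013754247687757015), 12.069343566894531) 103
nozzle 75 [0.5122 0.1964 0.1459] 0.1752428125034433
scene ((0.625466525554657, 0.2184308022260666), (0.04247752204537392, 0.012666108086705208), 11.216094970703125) 63
scene ((0.5670436024665833, 0.2068500965833664), (0.04180669039487839, 0.012764646671712399), 15.671977996826172) 52
nozzle 92 [0.5229 0.1974 0.1375] 0.17953432356842214
```

View pics/s4.png

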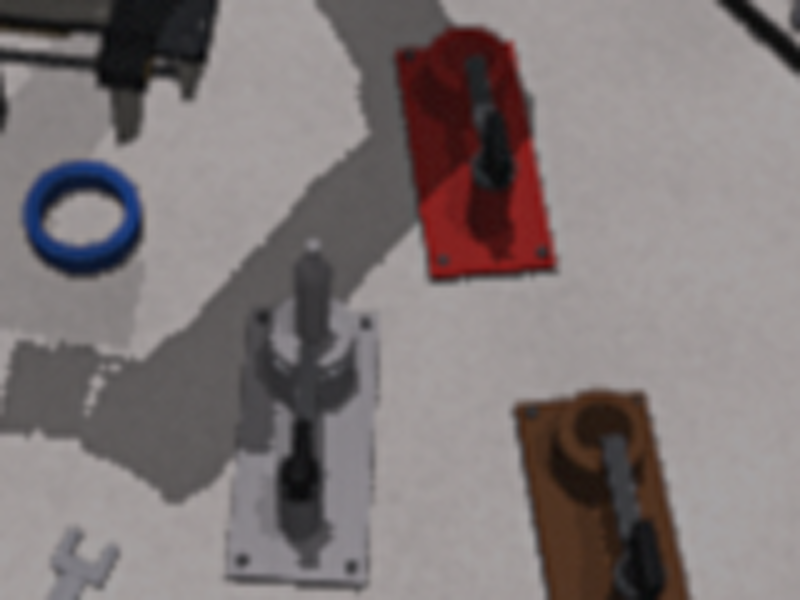

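The picture shows the nozzle upright at (312,300), the finger pointing at it over the collar from the knob at (300,470), and the gripper clear.

```bash
python3 -c "
from rig import bot
print(bot.sign_off())"
```

```text
the job is handed in; nothing more can be done
None
```

The nozzle is seated upright in the stand's socket (pushed home at about 10–12 N for roughly 0.75 s), and the clamp knob is turned clockwise to its stop with the finger over the collar. The robot is clear of everything, and the job was handed in at about 22.5 s of the 53 s allowed.

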